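# Seat the coupon and start the clamp bolt in its thread

### The arm

A 7-joint arm with a two-finger parallel gripper is mounted at the origin on the work surface; the furniture and walls round the work are solid. World frame = base frame: x ahead of the robot, y to its left, z up, the work surface at z = 0. Lengths are in m, angles in rad, forces in N, time in s.
With the tool pointing down it reaches from about 0.425 to 1.025 m from the base axis. Payload 9.4 kg.
Tool frame: the origin (TCP) lies at the centre of the arm's flange, where the gripper is bolted on; the fingertips stand 173 mm ahead of it and the grasp point (between the pads) lies 155 mm ahead of it (env.tcp_to_tips is the distance from the TCP to the fingertips, in m); z points along the fingers, x is the direction in which the jaws open and shut, and the axes are right-handed (so a half turn about z gives the same grasp; the last joint's range is limited). The gripper opens to 85 mm and grips with 20 to 120 N. Pads are 22 mm wide; open, the fingers measure 114 mm over their backs; the gripper's body (76 mm by 85 mm) begins 54 mm behind the grasp point. The pads swing forward as they close: fully open they stand 13 mm farther back than shut.
Start: joints at [-1.231, 0.599, -0.003, 1.599, 0.002, 0.943, -0.08], TCP at [0.294, 0.663, 0.405] pointing down, gripper open.
Joint ranges: [-2.57, 2.57], [-0.35, 1.97], [-1.29, 1.29], [0.11, 2.56], [-1.05, 4.19], [0.11, 1.86], [-2.63, 2.63]. Speed limits (rad/s): [2.22, 2.22, 3.01, 3.01, 3.14, 3.14, 3.14].

### API

Orientations are given as a unit quaternion [w, x, y, z].
In Python, from cell import env gives the robot as it stands.
- The arm moves only by the tool carry_out, never from a script. Its argument "deltas" is a list of rows, each a list of 4 numbers: the shift along the world's x, y, z in mm, then the turn about the world's z in degrees. A call has 1 to 12 rows; each row shifts and turns the commanded pose from where the row before left it; what a row does not reach is not made up. A row lasts 1/10 s, in which the tool goes at most 50 mm and 8.59 degrees, less where a joint would pass 70% of its speed; a pose out of reach is approached as far as the arm can. A call with a gripper value outside its range is refused whole. "jaw" is the opening, from 0 (shut) to 1 (fully open), set as the call begins (left out, the last holds). The fingers move at their own pace and stop on an object; "newtons" is the grip in N (left out, the last holds). Time passes only in rows, so rows that do not move let the fingers close. It gives the time, the measured TCP pose, the force and the opening at its end, in the units of the state.
- env.get_state(): the state, without advancing time (a new reading comes with each control period).
- env.camera(name): name is "scene" or "top"; returns a dict with "image" (400x640x3 uint8, blue, green, red), "camera_matrix" (3x3 intrinsics, pixels), "R" (3x3) and "t" (3): a world point X has camera coordinates R X + t. Camera axes: x right, y down, z forward; pixel columns grow to the right and rows downward; lengths in m; the calibration is good to about 2 mm. A picture is of the moment at which its call begins. There is no depth.
- env.job_done(): hands the job in, once; it reports no verdict.
The state is a dict: "t": time; "joint_positions": joint angles; "qvel": joint speeds; "tau": joint torques, N m; "ee_pos": TCP position; "orientation": TCP orientation; "contact_force": force on the tool from outside, world axes, zero at the start; "wrist_torque": the same for the moment, N m; "width": finger opening in m.
Only numpy, scipy, OpenCV 4.12 (cv2) and the standard library are available. Lean on these libraries where they do the work, as an engineer would, in place of code of your own. Each camera call takes 0.05 s, during which the arm holds its last target. There are 200 camera calls.

### The job

Lay the square steel coupon flat and square into the pocket of the holding block. Then take the crank by its upright knob and turn the clamp bolt backward (anticlockwise from above) until it drops into the start of its thread, and from there turn it forward (clockwise from above) about one full turn, so that it is just started. Finish while holding: stop there with the knob still gripped between the fingers.

Things in the scene. Friction and masses are not known exactly. Their poses are not given: they have to be found in the camera images.
- square_coupon: the square steel coupon, a bare flat plate 53 x 52 mm (solid 52 x 52) and 10 mm thick, about 0.2 kg, lying on the worktop left of the vise; origin at the centre of its underside, x and y along its edges. Other steel pieces nearby are a triangle, a long strip and a bevelled plate
- holding_block: a dark steel plate 250 x 104 x 12 mm bolted to the worktop right of the vise; origin at the centre of its underside, x along its length, z up. At its -x end the pocket, at its +x end a round boss 54 mm thick with the crank and bolt on top; between them a low wedge, at most 26 mm above the worktop
- pocket_floor (a point): centre of the pocket's floor, 12 mm above the worktop, 65 mm from the block's origin to its -x; axes as the block's. Pocket 56 x 56 mm, walls 8 mm high with a 3 mm lead-in. On the two sides across y only 9 mm lugs stand at the corners with a 38 mm gap between, open to the plate's edge, so fingers closing along the block's y can set the coupon on the floor
- bolt_axis (a point): on the bolt's upright axis, at the middle of the boss's top face, 54 mm above the worktop, 65 mm from the block's origin to its +x; axes as the block's. The crank turns about this axis
- crank_knob: black upright knob of the crank, 22 mm thick, 40 mm high, spinning freely on its pin; its centre line is 60 mm from the bolt axis. Origin in the middle of its lower end, 73 mm above the worktop at all times (crank arm's top 71 mm); grip it about 22 mm above that. Starts on the side away from the pocket. The bolt stands beside it: open the fingers 50 mm at most here
- crank (a joint): turn of crank and bolt together, rad: grows forward (clockwise from above), falls backward, counts on over several turns, no stop in the range needed. The knob lies at the angle 3.85 minus this value from the block's x axis (anticlockwise positive). Starts at 3.05 to 5.5, turns easily (under 3 N at the knob), stays where left. The bolt drops at a value that varies, between 0 and 1.6
- bolt (a joint): how far the bolt has sunk, m. It slides by its own weight down through the hexagon of the crank's hub; the crank keeps its height. It starts on the thread's end, at 0.0025 to 0.011. Turned backward it climbs 12 mm a turn to about 0, then falls at once to about 0.012: the thread drop. Turned forward from there it goes in 12 mm a turn: 0.024 is one full turn
- bolt_top (a point): centre of the upper end of the hexagonal bolt, 21 mm thick; 112 mm above the worktop when bolt is 0, 100 mm just after the drop, 88 mm one turn in; the hub's top is 76 mm above the worktop
There are look-alikes about, which are no part of the job. There is more than one size of the square_coupon; the job needs the larger.

How it is judged:
By the outcome, as a careful person would: the job done as asked, in the order asked, and still so for the second after the job is handed in, while the arm keeps its last pose, push and grip.
It also fails if it takes over 67 s, if anything falls off the work surface, if the arm or the gripper's body presses on something with over 40 N, if the wrist force passes 120 N, or if a joint passes its speed limit or range.

## Working session

There is one attempt and no reset: what is moved stays moved. The work goes in short steps, Python scripts to look and compute and a tool call to move; the robot and the scene stay as the last step left them, time stands still between calls to the robot, and variables do not carry over. Pictures are saved under pics/ and viewed, about 8 in all and at most 12, crops included, and the job is handed in when it is done.

Besides the shell and the picture viewer there is one more tool, called as a command line: name --pt "numbers of a row" for each row, then --argument value for the rest. carry_out: Moves the arm, as the interface text tells. Its arguments: {"type":"object","properties":{"deltas":{"type":"array","items":{"type":"array","items":{"type":"number"}}},"jaw":{"type":"number"},"newtons":{"type":"number"}},"required":["deltas"]}

```bash
mkdir -p pics
cat > h.py <<'E'
from cell import env
import numpy as np, cv2
def snap(name,fn,crop=None,scale=1):
    c=env.camera(name); im=c["image"]
    np.savez('cam_%s.npz'%name,K=c["camera_matrix"],R=c["R"],t=c["t"])
    if crop: x0,y0,x1,y1=crop; im=im[y0:y1,x0:x1]
    if scale!=1: im=cv2.resize(im,None,fx=scale,fy=scale,interpolation=cv2.INTER_CUBIC)
    cv2.imwrite('pics/'+fn,im)
def pt(name,u,v,z):
    d=np.load('cam_%s.npz'%name);K,R,t=d['K'],d['R'],np.ravel(d['t'])
    r=R.T@np.linalg.solve(K,[u,v,1.]); o=-R.T@t
    return o+r*(z-o[2])/r[2]
def proj(name,X):
    d=np.load('cam_%s.npz'%name);p=d['K']@(d['R']@np.array(X)+np.ravel(d['t']))
    return p[:2]/p[2]
E
python3 - <<'E'
from h import *
s=env.get_state();print(s)
snap('top','a.png');snap('scene','b.png')
for n in('top','scene'):
    d=np.load(f'cam_{n}.npz');print(n,-d['R'].T@np.ravel(d['t']),d['K'],d['R'])
E
```

```text
{'t': 0.0, 'joint_positions': array([-1.23069144,  0.60016991, -0.00254735,  1.60011558,  0.00179985,
        0.94290936, -0.07981205]), 'qvel': array([ 0.00081186, -0.00050764,  0.00051769,  0.00014007,  0.00023262,
       -0.00161489,  0.00069314]), 'tau': array([ 1.39780524e-03, -7.76471186e+01,  1.56565614e+00, -2.58004582e+01,
        1.24278531e-02,  9.03088338e-03, -3.48556034e-05]), 'ee_pos': array([0.29342146, 0.66275869, 0.40378943]), 'orientation': array([ 4.94872974e-04,  8.38091453e-01,  5.45529170e-01, -6.28582571e-04]), 'contact_force': array([0.04038367, 0.07162649, 0.61042864]), 'wrist_torque': array([-0.04185229, -0.00876074,  0.00796375]), 'width': 0.08558083766476784}
top [0.2680274  0.0045066  1.15583595] [[372.35447762   0.         319.53021965]
 [  0.         372.35447762 194.65263069]
 [  0.           0.           1.        ]] [[-1.07885716e-02 -9.99938281e-01 -2.65362313e-03]
 [-9.83446221e-01  1.10906001e-02 -1.80860524e-01]
 [ 1.80878791e-01  6.58468939e-04 -9.83505175e-01]]
scene [0.00644351 0.67157396 0.53896943] [[380.90878196   0.         327.75559889]
 [  0.         380.90878196 202.02369742]
 [  0.           0.           1.        ]] [[-0.82785154 -0.56053172 -0.0215876 ]
 [-0.24611788  0.3975363  -0.88396317]
 [ 0.50407125 -0.72647717 -0.46705792]]
```

View pics/a.png

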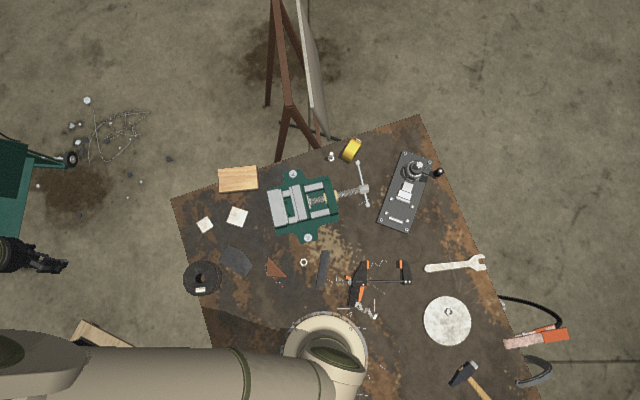

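View pics/b.png

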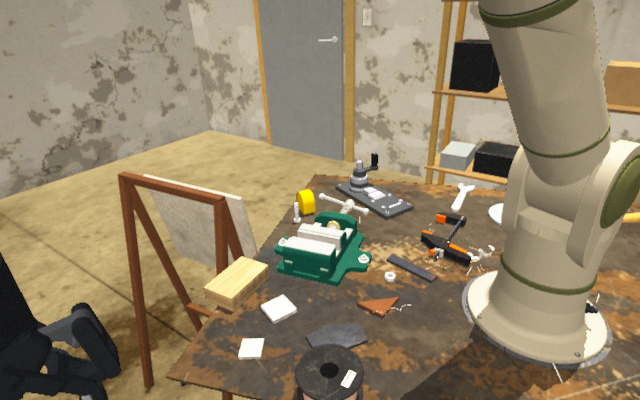

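The top view shows two square plates at (237,216), which is larger, and (205,225). The block is at about (404,192), with the pocket at its lower end and the crank boss at the top with its knob at (438,172). I'll enlarge both areas.

Run:
```python
from h import *
c=env.camera('top')['image']
a=cv2.resize(c[190:245,185:265],None,fx=9,fy=9,interpolation=cv2.INTER_CUBIC)
b=cv2.resize(c[140:240,365:455],None,fx=6,fy=6,interpolation=cv2.INTER_CUBIC)
cv2.imwrite('pics/c.png',a);cv2.imwrite('pics/d.png',b)
for p in[(237,216),(205,225)]:print(pt('top',*p,.01))
```

```text
[0.41440335 0.26166851 0.01      ]
[0.38755322 0.35962858 0.01      ]
```

View pics/c.png

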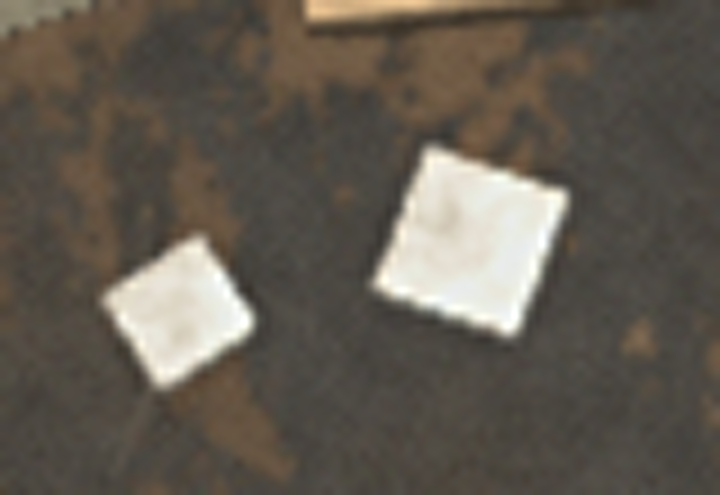

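View pics/d.png

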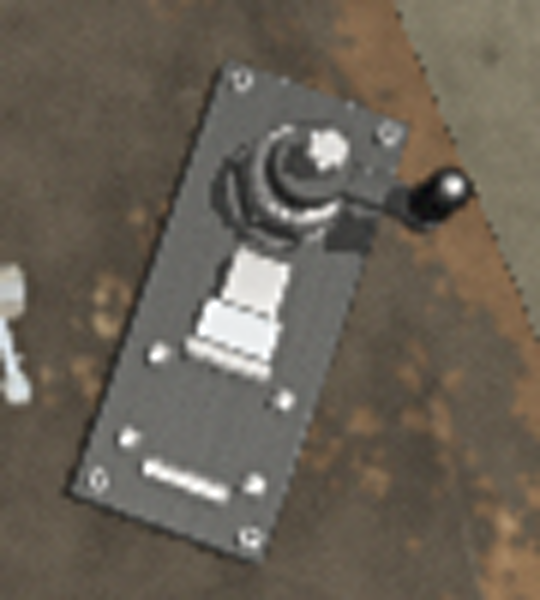

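The larger coupon's crop corners are at (430,145), (570,190), (518,338) and (372,288). The block plate's corners are at (222,62), (408,125), (258,562) and (70,492), and the knob top is at (452,183).

```bash
cat >> h.py <<'E'
def rigid(P,Q):  # model P -> world Q (2d)
    P=np.array(P,float);Q=np.array(Q)[:,:2]
    a=P-P.mean(0);b=Q-Q.mean(0)
    th=np.arctan2((a[:,0]*b[:,1]-a[:,1]*b[:,0]).sum(),(a*b).sum())
    R=np.array([[np.cos(th),-np.sin(th)],[np.sin(th),np.cos(th)]])
    o=Q.mean(0)-R@P.mean(0)
    return o,th,(P@R.T+o-Q)*1000
def uncrop(p,s,ox,oy): return (p[0]+.5)/s-.5+ox,(p[1]+.5)/s-.5+oy
E
python3 - <<'E'
from h import *
im=env.camera('top')['image']; g=cv2.cvtColor(im,cv2.COLOR_BGR2GRAY)
big=cv2.resize(g[190:245,185:265],None,fx=8,fy=8,interpolation=cv2.INTER_CUBIC)
cs=cv2.findContours((big>145).astype(np.uint8),cv2.RETR_EXTERNAL,cv2.CHAIN_APPROX_NONE)[0]
for c in cs:
    if cv2.contourArea(c)<3000: continue
    W=np.array([pt('top',*uncrop(p[0],8,185,190),.010)[:2] for p in c])*1000
    r=cv2.minAreaRect(W.astype(np.float32));print('plate',r)
px=[(222,62),(408,125),(258,562),(70,492)]
Q=[pt('top',*uncrop(p,6,365,140),.012) for p in px]
print(np.round(Q,4))
o,th,res=rigid([(.125,.052),(.125,-.052),(-.125,-.052),(-.125,.052)],Q)
print('block',o,np.degrees(th),res.round(1))
ux=np.array([np.cos(th),np.sin(th)])
pk=o-.065*ux; bx=o+.065*ux; print('pocket',pk,'bolt',bx)
kn=pt('top',*uncrop((452,183),6,365,140),.113)[:2];d=kn-bx
print('knob',kn,np.linalg.norm(d)*1000,'ang-block',np.degrees(np.arctan2(d[1],d[0])-th), 'crank',(3.85-(np.arctan2(d[1],d[0])-th))%(2*np.pi))
# bolt top guess
print('bolttop@.105',pt('top',*uncrop((327,148),6,365,140),.105))
E
```

```text
plate ((390.0911865234375, 361.1962585449219), (40.529762268066406, 40.39259338378906), 34.05134582519531)
plate ((413.4087829589844, 262.01031494140625), (54.131011962890625, 54.113651275634766), 71.1463623046875)
[[ 0.6206 -0.2582  0.012 ]
 [ 0.5848 -0.3548  0.012 ]
 [ 0.3551 -0.2631  0.012 ]
 [ 0.3921 -0.1686  0.012 ]]
block [ 0.4881689  -0.26116976] -21.470855347170428 [[ 2.9 -0.3]
 [ 0.6 -0.5]
 [-2.3 -0.7]
 [-1.2  1.5]]
pocket [ 0.42767964 -0.23737794] bolt [ 0.54865815 -0.28496157]
knob [ 0.52785139 -0.34227071] 60.96932721236636 ang-block -88.48317332226829 crank 5.394322707086391
bolttop@.105 [ 0.54800439 -0.28555037  0.105     ]
```

Run:
```python
from h import *
print(env.tcp_to_tips)
for z in(.016,.020):
    P=[pt('top',*uncrop(p,6,365,140),z)[:2] for p in[(128,437),(160,352),(285,400),(255,485),(185,480),(228,358)]]
    print(np.round(P,4), np.mean(P[:4],0),np.mean(P[4:],0))
    d=P[5]-P[4];print(np.degrees(np.arctan2(d[1],d[0])),np.linalg.norm(d))
```

```text
0.1734
[[ 0.4196 -0.1989]
 [ 0.4638 -0.2173]
 [ 0.438  -0.2806]
 [ 0.3942 -0.2628]
 [ 0.3971 -0.2271]
 [ 0.4602 -0.2523]] [ 0.42889251 -0.23987078] [ 0.4286901  -0.23969674]
-21.805045080832773 0.06797080296953166
[[ 0.4191 -0.1981]
 [ 0.4631 -0.2165]
 [ 0.4374 -0.2796]
 [ 0.3937 -0.2618]
 [ 0.3967 -0.2263]
 [ 0.4596 -0.2514]] [ 0.42832799 -0.23901319] [ 0.42812629 -0.23883976]
-21.805045080832834 0.06773227459865211
```

carry_out --pt "17 -48 0 2.5" --pt "15 -47 0 2.5" --pt "14 -47 0 0" --pt "14 -47 0 0" --pt "13 -47 0 0" --pt "13 -47 -5 0" --pt "13 -47 -10 0" --pt "11 -40 -15 0" --pt "10 -31 -20 0" --pt "0 0 -30 0" --pt "0 0 0 0" --jaw 1 --newtons 60

```text
t: 1.3
ee_pos: [0.4129, 0.2614, 0.3225]
orientation: [0.0, 0.814, 0.581, -0.002]
contact_force: [0.1, 0.5, 0.4]
width: 0.0853
```

carry_out --pt "0 0.5 -45 0" --pt "0 0 -45 0" --pt "0 0 -35 0" --pt "0 0 -15 0" --pt "0 0 -8 0" --pt "0 0 -2 0" --pt "0 0 0 0" --pt "0 0 0 0"

```text
t: 2.1
ee_pos: [0.4135, 0.2637, 0.1758]
orientation: [-0.0, 0.813, 0.582, 0.001]
contact_force: [-0.0, -0.3, 0.6]
width: 0.0849
```

carry_out --pt "0 0 0 0" --pt "0 0 0 0" --pt "0 0 0 0" --pt "0 0 0 0" --pt "0 0 0 0" --pt "0 0 0 0" --pt "0 0 0 0" --pt "0 0 0 0" --jaw 0

```text
t: 2.9
ee_pos: [0.4133, 0.2633, 0.1757]
orientation: [-0.0, 0.814, 0.582, 0.001]
contact_force: [-1.5, -0.5, 14.5]
width: 0.0502
```

carry_out --pt "0 0 0 0" --pt "0 0 0 0" --pt "0 0 0 0"

```text
t: 3.2
ee_pos: [0.4133, 0.2633, 0.1757]
orientation: [0.0, 0.814, 0.581, 0.001]
contact_force: [-1.1, -0.6, 14.4]
width: 0.0499
```

Run:
```python
from h import *
s=env.get_state();print(s['width'],s['contact_force'],s['ee_pos'])
snap('scene','e.png',(200,230,400,380),4)
```

```text
0.04992065708303291 [-1.0778285  -0.56499094 14.41825793] [0.41333491 0.2633255  0.17567635]
```

View pics/e.png

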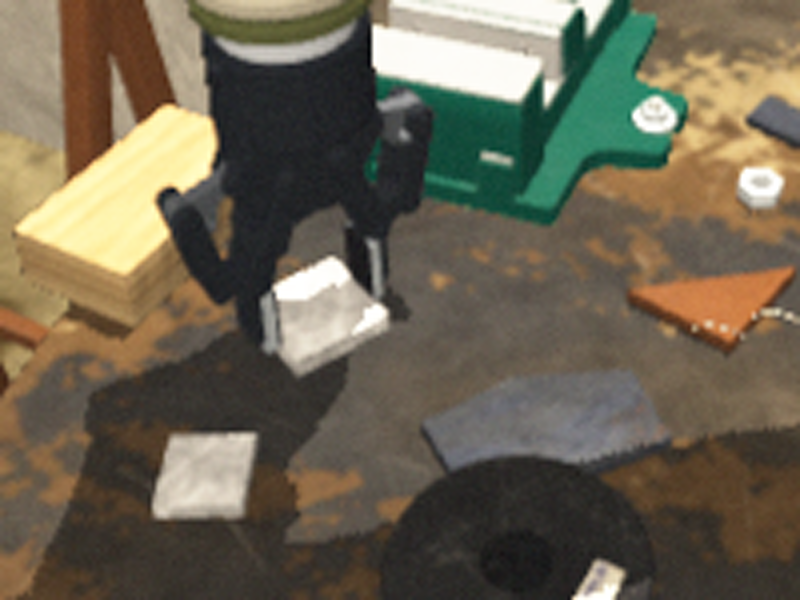

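The coupon at crop (328,315) is between the pads, perhaps tilted. I'll lift it slightly and check.

carry_out --pt "0 0 2 0" --pt "0 0 10 0" --pt "0 0 40 0" --pt "0 0 48 0" --pt "0 0 0 0"

```text
t: 3.75
ee_pos: [0.414, 0.2635, 0.2797]
orientation: [-0.0, 0.814, 0.581, 0.004]
contact_force: [0.3, 0.7, -2.3]
width: 0.0498
```

Run:
```python
from h import *
s=env.get_state();print(s['width'],s['contact_force'],s['ee_pos'])
snap('scene','f.png',(210,190,350,310),5)
```

```text
0.04981851701817862 [ 0.33911134  0.72191235 -2.3138807 ] [0.4139587  0.26348807 0.27972559]
```

View pics/f.png

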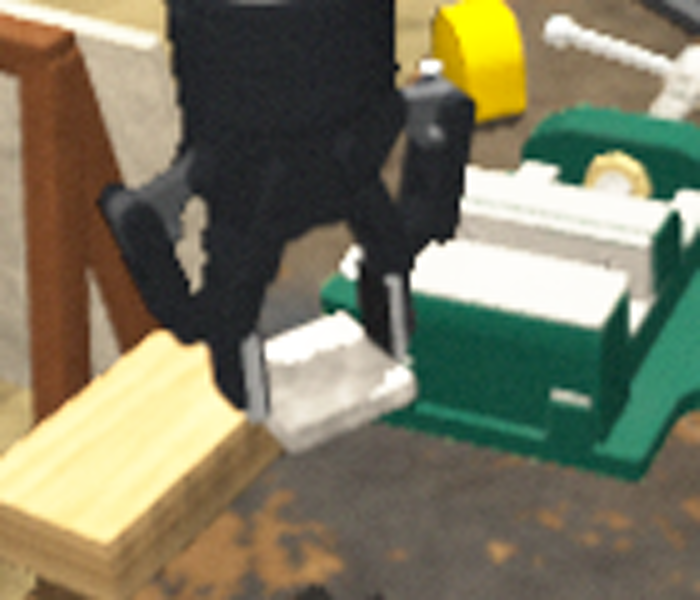

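Run:
```python
from h import *
a=np.radians(71)
for z in(.104,.114):
  for sx,sy in[(1,1),(1,-1),(-1,-1),(-1,1)]:
    X=[.414+26*sx*np.cos(a)/1e3-26*sy*np.sin(a)/1e3,.2635+26*sx*np.sin(a)/1e3+26*sy*np.cos(a)/1e3,z]
    u,v=proj('scene',X);print(z,((u-210)*5).round(),((v-190)*5).round())
```

```text
0.104 293.0 454.0
0.104 225.0 383.0
0.104 346.0 331.0
0.104 418.0 397.0
0.114 290.0 431.0
0.114 222.0 361.0
0.114 344.0 310.0
0.114 416.0 375.0
```

The coupon is held level and centred; the projected corners match. Now I'll carry it over the vise to the pocket.

carry_out --pt "8 -5 48 0" --pt "10 -20 40 0" --pt "15 -46 0 0" --pt "15 -47 0 0" --pt "10 -48 0 0" --pt "5 -49 0 0" --pt "0 -49 0 0" --pt "-5 -49 0 -1" --pt "-10 -48 0 -1" --pt "-15 -47 0 -0.8" --pt "-15 -46 0 0" --pt "-4 -40 0 0"

```text
t: 5.0
ee_pos: [0.4248, -0.2328, 0.3615]
orientation: [-0.001, 0.828, 0.561, -0.001]
contact_force: [2.0, -0.4, -2.6]
width: 0.0496
```

carry_out --pt "0 -8 -40 0" --pt "0 0 -45 0" --pt "0 0 -45 0" --pt "0 0 0 0" --pt "0 0 0 0"

```text
t: 5.5
ee_pos: [0.4268, -0.2385, 0.232]
orientation: [-0.002, 0.827, 0.562, -0.001]
contact_force: [0.5, 0.5, -2.5]
width: 0.0498
```

carry_out --pt "1.3 -0.3 -20 0" --pt "0 0 -10 0" --pt "0 0 -4 0" --pt "0 0 -3 0" --pt "0 0 -3 0" --pt "0 0 0 0"

```text
t: 6.1
ee_pos: [0.4286, -0.239, 0.193]
orientation: [0.0, 0.827, 0.562, 0.0]
contact_force: [0.5, 0.3, -2.0]
width: 0.05
```

carry_out --pt "0 0 -2 0" --pt "0 0 -1.5 0" --pt "0 0 0 0"

```text
t: 6.4
ee_pos: [0.4285, -0.239, 0.1891]
orientation: [-0.0, 0.827, 0.561, -0.0]
contact_force: [0.2, -0.1, -2.6]
width: 0.0498
```

Below the wall tops with no side force. I'll lower to the floor.

carry_out --pt "0 0 -1.5 0" --pt "0 0 -1 0" --pt "0 0 0 0"

```text
t: 6.7
ee_pos: [0.4284, -0.239, 0.1877]
orientation: [0.0, 0.827, 0.561, 0.0]
contact_force: [-2.5, 1.8, 17.3]
width: 0.0494
```

carry_out --pt "0 0 1 0" --pt "0 0 0 0" --pt "0 0 0 0" --pt "0 0 0 0" --pt "0 0 0 0" --jaw 0.9

```text
t: 7.2
ee_pos: [0.4285, -0.239, 0.1875]
orientation: [-0.0, 0.827, 0.561, -0.0]
contact_force: [-0.1, 0.6, 0.3]
width: 0.077
```

carry_out --pt "0 0 15 0" --pt "0 0 40 0" --pt "0 0 45 0" --pt "0 0 45 0" --pt "-10 30 0 0" --pt "0 40 0 0" --pt "0 50 0 0" --pt "0 50 0 0" --pt "0 0 0 0"

```text
t: 8.1
ee_pos: [0.4186, -0.0628, 0.3327]
orientation: [-0.001, 0.824, 0.566, 0.0]
contact_force: [0.1, -0.9, 0.4]
width: 0.0769
```

Run:
```python
from h import *
snap('top','g.png',(365,140,455,240),6)
env.get_state()
snap('scene','i.png',(320,140,430,225),6)
```

```text
(no output)
```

View pics/g.png

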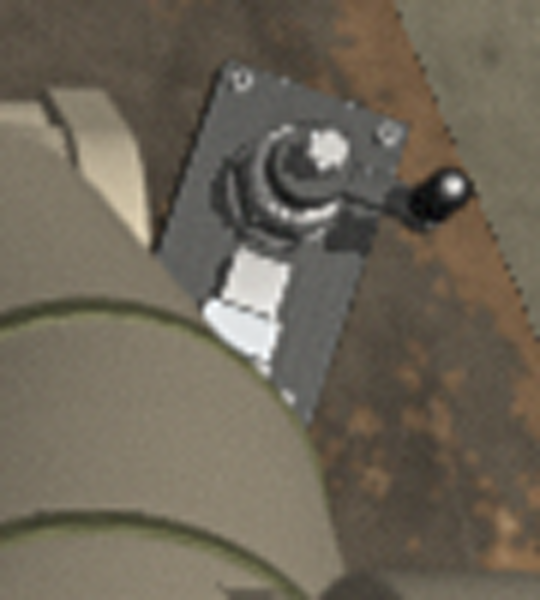

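View pics/i.png

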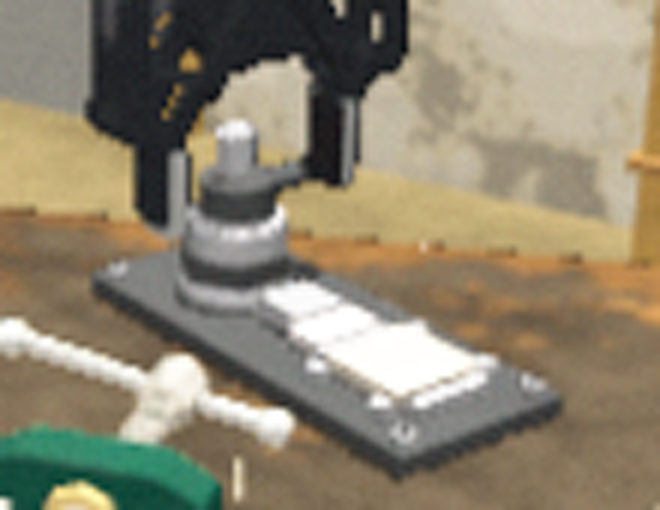

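The coupon lies flat inside the pocket, visible in the scene crop at about (415,355), with even margins to the lead-in edges. Next I'll locate the knob more precisely using both cameras.

```bash
python3 - <<'E'
from h import *
print(env.get_state()['joint_positions'])
B=np.array([.5485,-.286])
k=pt('top',*uncrop((449,189),6,365,140),.113)[:2];print(k,np.linalg.norm(k-B),np.degrees(np.arctan2(*(k-B)[::-1])))
# scene: bolt top centre crop and visible check of model points
for X in([*B,.104],[*B,.076],[*k,.113],[*k,.073]):
    u,v=proj('scene',X);print('full',u.round(1),v.round(1),'crop',((u-320)*6).round(),((v-140)*6).round())
E
python3 - <<'E'
import cv2
im=cv2.imread('pics/b.png')
cv2.imwrite('pics/j.png',cv2.resize(im[140:200,340:400],None,fx=10,fy=10,interpolation=cv2.INTER_CUBIC))
E
```

```text
[ 0.02877572  0.36933691 -0.00344478  2.33635367  0.00286633  0.43595945
  1.2195244 ]
[ 0.52490717 -0.3406277 ] 0.059504682567036705 -113.35874295537828
full 359.4 159.9 crop 236.0 119.0
full 359.3 168.3 crop 236.0 170.0
full 374.7 153.1 crop 328.0 79.0
full 374.2 165.0 crop 325.0 150.0
```

View pics/j.png

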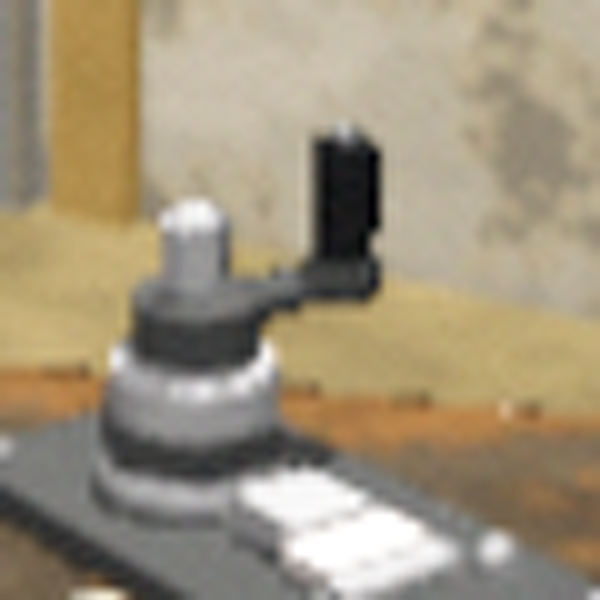

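The pictures agree: the knob is at (346,200) in this crop and the bolt top at (193,213), both matching the model. Now I'll go above the knob with the jaw at 49 mm.

carry_out --pt "18 -40 0 -1.2" --pt "18 -45 0 -1.2" --pt "18 -45 0 0" --pt "18 -45 0 0" --pt "16 -45 0 0" --pt "12 -38 0 0" --pt "6 -20 0 0" --pt "0 0 0 0" --pt "0 0 0 0" --jaw 0.57 --newtons 40

```text
t: 9.1
ee_pos: [0.5231, -0.3488, 0.332]
orientation: [-0.0, 0.84, 0.543, -0.0]
contact_force: [-0.9, 0.3, -0.0]
width: 0.0489
```

carry_out --pt "2 8 0 0" --pt "0 0 -20 0" --pt "0 0 -25 0" --pt "0 0 -25 0" --pt "0 0 -12 0" --pt "0 0 0 0" --pt "0 0 0 0"

```text
t: 9.8
ee_pos: [0.5268, -0.3386, 0.2513]
orientation: [0.0, 0.839, 0.544, 0.0]
contact_force: [-0.3, -0.5, -0.4]
width: 0.0491
```

carry_out --pt "0 0 0 0" --pt "0 0 0 0" --pt "0 0 0 0" --pt "0 0 0 0" --pt "0 0 0 0" --pt "0 0 0 0" --jaw 0

```text
t: 10.4
ee_pos: [0.5264, -0.3404, 0.2522]
orientation: [0.002, 0.839, 0.543, 0.0]
contact_force: [-2.4, -3.4, 6.0]
width: 0.0208
```

```bash
cat > arc.py <<'E'
import sys,numpy as np
a0,st,n,dx,dy=[float(x) for x in sys.argv[1:6]]
a=np.radians(a0+st*np.arange(n+1)); p=60*np.c_[np.cos(a),np.sin(a)]
d=np.diff(p,axis=0)+np.array([dx,dy])/n
print([[round(x,1),round(y,1),0,0] for x,y in d], 'end',a0+st*n)
E
python3 arc.py -112 15 12 0 0
python3 - <<'E'
from h import *
s=env.get_state();print(s['contact_force'],s['joint_positions'])
E
```

```text
[[np.float64(15.2), np.float64(-3.9), 0, 0], [np.float64(15.7), np.float64(0.1), 0, 0], [np.float64(15.1), np.float64(4.2), 0, 0], [np.float64(13.5), np.float64(7.9), 0, 0], [np.float64(11.0), np.float64(11.2), 0, 0], [np.float64(7.7), np.float64(13.6), 0, 0], [np.float64(3.9), np.float64(15.2), 0, 0], [np.float64(-0.1), np.float64(15.7), 0, 0], [np.float64(-4.2), np.float64(15.1), 0, 0], [np.float64(-7.9), np.float64(13.5), 0, 0], [np.float64(-11.2), np.float64(11.0), 0, 0], [np.float64(-13.6), np.float64(7.7), 0, 0]] end 68.0
[-2.41546392 -3.43466534  6.03018813] [ 0.48788399  0.6739433  -0.00711317  1.94649733  0.0115429   0.51845577
  1.62149025]
```

carry_out --pt "15.2 -3.9 0 0" --pt "15.7 0.1 0 0" --pt "15.1 4.2 0 0" --pt "13.5 7.9 0 0" --pt "11.0 11.2 0 0" --pt "7.7 13.6 0 0" --pt "0 0 0 0"

```text
t: 11.1
ee_pos: [0.6058, -0.3037, 0.2522]
orientation: [-0.0, 0.838, 0.545, 0.001]
contact_force: [-1.8, 2.3, 8.3]
width: 0.0204
```

carry_out --pt "3.9 15.2 1 0" --pt "-0.1 15.7 0 0" --pt "-4.2 15.1 0 0" --pt "-7.9 13.5 0 0" --pt "-11.2 11.0 0 0" --pt "-13.6 7.7 0 0" --pt "0 0 0 0"

```text
t: 11.8
ee_pos: [0.5693, -0.228, 0.2522]
orientation: [0.0, 0.839, 0.544, -0.001]
contact_force: [-4.5, -8.3, 1.4]
width: 0.0205
```

```bash
cat > chk.py <<'E'
from h import *
import sys
s=env.get_state();p=s['ee_pos'];d=p[:2]-np.array([.5485,-.286])
th=np.degrees(np.arctan2(d[1],d[0]));print('ang',th.round(1),'r',(1e3*np.linalg.norm(d)).round(1),'F',s['contact_force'].round(1),'crank mod',(3.85-np.radians(th+21.7))%(2*np.pi),s['t'])
snap('scene',sys.argv[1]+'.png',(330,135,400,190),5)
snap('top',sys.argv[1]+'t.png',(380,140,450,195),5)
E
python3 chk.py k1
python3 - <<'E'
import cv2,numpy as np
cv2.imwrite('pics/k1b.png',np.hstack([cv2.imread('pics/k1.png'),cv2.imread('pics/k1t.png')]))
E
```

```text
ang 70.3 r 61.6 F [-4.5 -8.3  1.4] crank mod 2.2446745253870892 11.8
```

View pics/k1b.png

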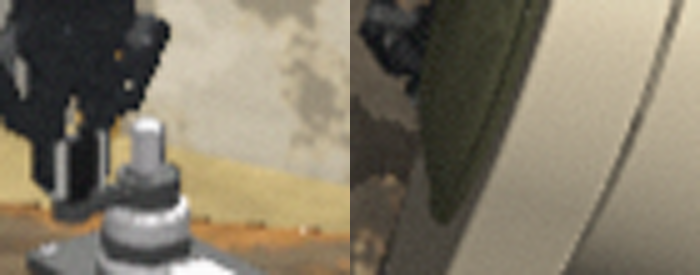

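The bolt top has risen to crop (147,122), about 2 px, which fits the climb before the drop. I'll refine the axis to (0.5487,-0.2845) and track the bolt numerically from here.

```bash
sed -i 's/.5485,-.286/.5487,-.2845/' chk.py
cat >> chk.py <<'E'
g=cv2.cvtColor(cv2.imread('pics/'+sys.argv[1]+'.png'),cv2.COLOR_BGR2GRAY)
def edge(g,s,ox,oy):
    c=g[:,int((358.5-ox)*s):int((361-ox)*s)].mean(1); 
    r=np.arange(152,176,1.0); return [int(c[int((x-oy)*s)]) for x in r]
print(edge(g,5,330,135))
b=cv2.cvtColor(cv2.imread('pics/b.png'),cv2.COLOR_BGR2GRAY); print('start',edge(b,1,0,0))
E
python3 chk.py k2; python3 arc.py 70 12 6 -1 -1.5 | sed 's/np.float64//g'
```

```text
ang 69.1 r 60.1 F [-4.4 -7.   2.7] crank mod 2.266102233319308 11.9
[111, 141, 160, 180, 185, 177, 183, 223, 248, 203, 158, 150, 152, 153, 154, 154, 155, 146, 120, 107, 92, 69, 61, 65]
start [190, 184, 179, 179, 176, 170, 169, 173, 226, 242, 219, 168, 148, 149, 149, 148, 148, 130, 121, 117, 80, 62, 60, 62]
[[(-12.3), (2.8), 0, 0], [(-12.7), (0.2), 0, 0], [(-12.5), (-2.4), 0, 0], [(-11.8), (-4.9), 0, 0], [(-10.6), (-7.3), 0, 0], [(-8.9), (-9.3), 0, 0]] end 142.0
```

carry_out --pt "-12.3 2.8 0 0" --pt "-12.7 0.2 0 0" --pt "-12.5 -2.4 0 0" --pt "0 0 0 0"

```text
t: 12.4
ee_pos: [0.5329, -0.2271, 0.2522]
orientation: [0.0, 0.839, 0.544, -0.0]
contact_force: [-1.0, -2.5, 3.3]
width: 0.0205
```

```bash
python3 chk.py k3
```

```text
ang 105.3 r 59.5 F [-1.  -2.5  3.3] crank mod 1.6326311572811063 12.4
[35, 35, 34, 34, 34, 34, 38, 38, 35, 36, 31, 53, 80, 77, 68, 70, 70, 69, 68, 68, 69, 74, 74, 70]
start [190, 184, 179, 179, 176, 170, 169, 173, 226, 242, 219, 168, 148, 149, 149, 148, 148, 130, 121, 117, 80, 62, 60, 62]
```

carry_out --pt "-11.8 -4.9 0 0" --pt "-10.6 -7.3 0 0" --pt "-8.9 -9.3 0 0" --pt "0 0 0 0"

```text
t: 12.9
ee_pos: [0.5015, -0.2486, 0.252]
orientation: [-0.001, 0.839, 0.544, -0.0]
contact_force: [-4.1, 1.6, 11.2]
width: 0.0207
```

```bash
python3 chk.py k4;python3 arc.py 142 12 6 0 0 | sed 's/np.float64//g'
```

```text
ang 142.7 r 59.3 F [-4.1  1.6 11.2] crank mod 0.980259544255591 12.9
[40, 47, 41, 55, 75, 51, 34, 37, 37, 37, 36, 37, 37, 61, 89, 96, 97, 91, 79, 66, 61, 52, 53, 60]
start [190, 184, 179, 179, 176, 170, 169, 173, 226, 242, 219, 168, 148, 149, 149, 148, 148, 130, 121, 117, 80, 62, 60, 62]
[[(-6.6), (-10.6), 0, 0], [(-4.3), (-11.8), 0, 0], [(-1.7), (-12.4), 0, 0], [(0.9), (-12.5), 0, 0], [(3.5), (-12.1), 0, 0], [(5.9), (-11.1), 0, 0]] end 214.0
```

carry_out --pt "-6.6 -10.6 1 0" --pt "0 0 0 0"

```text
t: 13.2
ee_pos: [0.495, -0.2594, 0.2523]
orientation: [-0.001, 0.839, 0.544, -0.001]
contact_force: [-3.8, -0.3, 1.6]
width: 0.0209
```

```bash
python3 chk.py k5
```

```text
ang 154.9 r 59.3 F [-3.8 -0.3  1.6] crank mod 0.7670741898509856 13.2
[40, 39, 38, 37, 37, 32, 32, 32, 31, 34, 63, 115, 148, 155, 153, 150, 153, 147, 127, 105, 90, 72, 63, 63]
start [190, 184, 179, 179, 176, 170, 169, 173, 226, 242, 219, 168, 148, 149, 149, 148, 148, 130, 121, 117, 80, 62, 60, 62]
```

carry_out --pt "-4.3 -11.8 0 0" --pt "0 0 0 0"

```text
t: 13.5
ee_pos: [0.4909, -0.2714, 0.2523]
orientation: [-0.001, 0.839, 0.544, -0.001]
contact_force: [-5.6, 0.4, 0.1]
width: 0.0209
```

```bash
python3 chk.py k6
```

```text
ang 167.2 r 59.3 F [-5.6  0.4  0.1] crank mod 0.552449655877814 13.5
[37, 33, 31, 53, 83, 91, 153, 204, 180, 155, 154, 155, 155, 156, 156, 155, 156, 149, 123, 102, 90, 72, 63, 64]
start [190, 184, 179, 179, 176, 170, 169, 173, 226, 242, 219, 168, 148, 149, 149, 148, 148, 130, 121, 117, 80, 62, 60, 62]
```

Not dropped yet; the cap is at row 159. Continuing in small steps.

carry_out --pt "-1.2 -12.4 0 0" --pt "0 0 0 0"

```text
t: 13.8
ee_pos: [0.4895, -0.2839, 0.2523]
orientation: [-0.001, 0.839, 0.544, -0.001]
contact_force: [-7.2, -0.8, 1.9]
width: 0.0206
```

```bash
python3 chk.py k7|head -2
```

```text
ang 179.5 r 59.2 F [-7.2 -0.8  1.9] crank mod 0.33903661139572927 13.8
[153, 172, 184, 188, 182, 206, 239, 243, 198, 159, 156, 160, 158, 158, 159, 160, 161, 151, 120, 101, 89, 70, 65, 67]
```

carry_out --pt "0.9 -10.4 0 0" --pt "0 0 0 0"

```text
t: 14.1
ee_pos: [0.4903, -0.2947, 0.2523]
orientation: [-0.001, 0.839, 0.543, -0.001]
contact_force: [-7.7, -4.8, 0.4]
width: 0.0207
```

```bash
python3 chk.py k8|head -2
```

```text
ang -170.1 r 59.3 F [-7.7 -4.8  0.4] crank mod 0.1568280637971684 14.1
[202, 197, 190, 188, 186, 173, 209, 248, 219, 168, 153, 156, 156, 157, 157, 157, 160, 149, 120, 103, 92, 72, 62, 64]
```

carry_out --pt "2.8 -10.0 0 0" --pt "0 0 0 0"

```text
t: 14.4
ee_pos: [0.4931, -0.3053, 0.2523]
orientation: [-0.001, 0.84, 0.543, -0.002]
contact_force: [-8.8, -3.5, 2.4]
width: 0.0206
```

```bash
python3 chk.py k9|head -2
```

```text
ang -159.5 r 59.4 F [-8.8 -3.5  2.4] crank mod 6.255514797993255 14.4
[201, 196, 191, 189, 187, 181, 177, 180, 175, 211, 245, 204, 159, 152, 154, 152, 156, 145, 131, 128, 98, 71, 65, 64]
```

The bolt dropped: its cap went from row 159 to 162 between crank ≈0.16 and ≈−0.03. Now forward about 365°.

```bash
for a in "-159.5 -15 8 -1 -.4" "-279.5 -15 8 0 0" "-39.5 -15 8 0 0";do python3 arc.py $a| sed 's/np.float64//g;s/[()]//g';done
```

```text
[[-3.6, 15.2, 0, 0], [0.4, 15.6, 0, 0], [4.5, 14.9, 0, 0], [8.2, 13.2, 0, 0], [11.3, 10.6, 0, 0], [13.7, 7.3, 0, 0], [15.1, 3.5, 0, 0], [15.5, -0.6, 0, 0]] end -279.5
[[15.0, -4.6, 0, 0], [13.3, -8.3, 0, 0], [10.7, -11.5, 0, 0], [7.4, -13.8, 0, 0], [3.5, -15.3, 0, 0], [-0.5, -15.7, 0, 0], [-4.6, -15.0, 0, 0], [-8.3, -13.3, 0, 0]] end -399.5
[[-11.5, -10.7, 0, 0], [-13.8, -7.4, 0, 0], [-15.3, -3.5, 0, 0], [-15.7, 0.5, 0, 0], [-15.0, 4.6, 0, 0], [-13.3, 8.3, 0, 0], [-10.7, 11.5, 0, 0], [-7.4, 13.8, 0, 0]] end -159.5
```

carry_out --pt "-3.6 15.2 0 0" --pt "0.4 15.6 0 0" --pt "4.5 14.9 0 0" --pt "8.2 13.2 0 0" --pt "11.3 10.6 0 0" --pt "13.7 7.3 0 0" --pt "15.1 3.5 0 0" --pt "15.5 -0.6 0 0" --pt "0 0 0 0"

```text
t: 15.4
ee_pos: [0.5617, -0.2258, 0.2524]
orientation: [0.002, 0.839, 0.544, -0.0]
contact_force: [0.0, -10.1, -5.9]
width: 0.0213
```

carry_out --pt "15.0 -4.6 0 0" --pt "13.3 -8.3 0 0" --pt "10.7 -11.5 0 0" --pt "7.4 -13.8 0 0" --pt "3.5 -15.3 0 0" --pt "-0.5 -15.7 0 0" --pt "-4.6 -15.0 0 0" --pt "-8.3 -13.3 0 0" --pt "0 0 0 0"

```text
t: 16.3
ee_pos: [0.5947, -0.3236, 0.2524]
orientation: [0.0, 0.84, 0.543, -0.001]
contact_force: [-1.9, -0.7, -5.5]
width: 0.0205
```

```bash
python3 chk.py k10|head -2
```

```text
ang -40.3 r 60.4 F [-1.9 -0.7 -5.5] crank mod 4.1754132016163465 16.3
[97, 94, 93, 90, 89, 102, 130, 157, 159, 158, 162, 205, 246, 238, 189, 153, 152, 144, 130, 124, 96, 68, 63, 66]
```

carry_out --pt "-11.5 -10.7 -0.5 0" --pt "-13.8 -7.4 0 0" --pt "-15.3 -3.5 0 0" --pt "-15.7 0.5 0 0" --pt "-15.0 4.6 0 0" --pt "-13.3 8.3 0 0" --pt "-10.7 11.5 0 0" --pt "-7.4 13.8 0 0" --pt "-1.3 4 0 0" --pt "0 0 0 0" --pt "0 0 0 0"

```text
t: 17.5
ee_pos: [0.4912, -0.3002, 0.2523]
orientation: [-0.001, 0.839, 0.544, -0.001]
contact_force: [-6.8, -0.7, 1.0]
width: 0.0207
```

```bash
python3 chk.py k11|head -2
python3 - <<'E'
from h import *
snap('scene','z.png',(320,130,430,225),6)
E
```

```text
ang -164.8 r 59.6 F [-6.8 -0.7  1. ] crank mod 0.06370963202643498 17.5
[203, 196, 191, 188, 186, 180, 175, 179, 184, 183, 174, 172, 189, 228, 248, 204, 161, 145, 134, 129, 99, 69, 63, 64]
```

View pics/z.png

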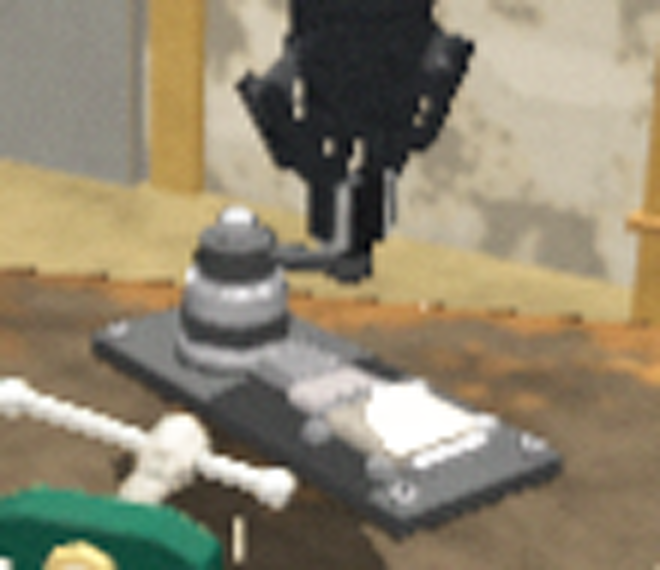

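The bolt cap, at crop (238,217), has sunk 4 px (about 12 mm, one turn) since the drop. The knob is gripped at (345,235) and the coupon is still in the pocket at (415,415). Handing in.

```bash
python3 -c "
from cell import env
env.job_done();s=env.get_state();print(s['t'],s['width'],s['contact_force'])"
```

```text
the job is handed in; nothing more can be done
the job is handed in; nothing more can be done
```

The job is handed in at about 17.6 s of robot time, with the knob still gripped.

- **Coupon:** I laid the larger square coupon in the pocket. It met the floor at the expected height, no side force showed going in, and it looks flat between the pocket's edges.
- **Bolt drop:** I turned the crank backward about 5.4 rad. In the scene camera the bolt's top fell about 3 px (roughly 10 mm) at a crank value of about 0 to 0.16.
- **Forward turn:** I turned it forward about 365°, and the bolt's top sank about 4 px more, roughly 12 mm or one turn.
- **Last checks:** The opening read 20.7 mm on the 22 mm knob. Opening readings ran 1–2 mm low on the coupon too. The force on the tool was about 7 N, and the crank value came out at about 6.35 from the arm's pose.

No check failed or disagreed. Bolt depth is only known to about 1–2 mm, because one pixel is about 3.4 mm at that distance. My state reading after the hand-in was refused, so nothing was measured after that point.

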